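Tip the blade carton over and push it home in the loading tray

TASK

The carton stands upright at the open end of the sheet-metal loading tray. Only by pushing with the fingers, without pinching or lifting it, tip it over so that it lies flat on its broad side in the tray with its top towards the end stop, and once it lies there push it along the tray until its top is flush against the end stop. Leave the jar, the wire spool and the tape roll beside the tray where they are.

Things in the scene. Friction and masses are not known exactly. Their poses are not given: they have to be found in the camera images.
- tray: Bare aluminium loading tray, fixed to the bench. Floor 250 mm long (x -130 to +120 mm), top 4 mm above the bench; two side guides 22 mm high, inner faces at y = +-53 mm; stop wall 42 mm high at the +x end; the -x end, nearer the robot, is open. Origin on the bench under the tray's middle; x along the tray to the stop, y left, z up. Yaw within +-0.6 rad of the robot's x axis.
- stop (a point): The middle of the end stop's inner face, at x = +115 mm, y = 0, z = +25 mm of the tray; axes as the tray's.
- carton: Closed rigid carton, 50 (x) x 75 (y) x 85 (z) mm, 0.08 to 0.15 kg, loose. It starts upright in the tray near the open end, its 50 mm depth along the tray within 0.15 rad. Origin at the centre of its underside, z to its top. Pushed near its top along the tray it tips over its lower edge, goes over by itself beyond about 30 degrees, and then lies on a 75 x 85 mm side, 50 mm high.
- carton_top (a point): The centre of the carton's top face (the face that must finally touch the end stop); axes as the carton's.
- carton_mid (a point): The centre of the carton's volume; 46.5 mm above the bench while it stands in the tray, 29 mm while it lies there flat.
- jar: Clear screw jar with a black lid, 62 mm across, 70 mm high, loose, beside the tray. Leave it alone. Origin at the centre of its underside, z up.
- spool: Wire spool on its flange, 56 mm across, 42 mm high, loose, beside the tray. Leave it alone. Origin at the centre of its underside, z up.
- tape: Small dark roll of adhesive tape lying flat, 53 mm across, 19 mm high, loose, beside the tray. Leave it alone. Origin at the centre of its underside, z up.
Mind the look-alikes: they are no part of the job. Of the things like the carton, leave any that is yellow; of the rest the smaller one is meant.

How it is judged:
By the outcome, as a careful person would: the job done as asked, in the order asked, and still so for the second after the job is handed in, with the robot touching nothing.
It also fails if it takes over 42 s, if anything falls off the work surface, if the arm or the gripper's body presses on something with over 40 N, if the wrist force passes 120 N, or if a joint passes its speed limit or range.

ROBOT

A 6-joint arm with a two-finger parallel gripper is mounted at the origin on the work surface; the furniture and walls round the work are solid. World frame = base frame: x ahead of the robot, y to its left, z up, the work surface at z = 0. Lengths are in mm, angles in rad, forces in N, time in s.
With the tool pointing down it reaches from about 300 to 775 mm from the base axis. Payload 14.6 kg.
Tool frame: the origin (TCP) lies between the finger pads; the fingertips stand 19 mm ahead of it and the grasp point (between the pads) is the TCP; z points along the fingers, y is the line along which they close (so a half turn about z gives the same grasp; the last joint's range is limited). The gripper opens to 94 mm and grips with 3 to 60 N. Pads are 16 mm wide; open, the fingers measure 119 mm over their backs; the gripper's body (75 mm by 177 mm) begins 78 mm behind the grasp point.
Start: joints at [1.233, 0.3, 1.521, -0, 1.321, -0.067], TCP at [147.124, 529.947, 224.446] pointing down, gripper open.
Joint ranges: [-3.03, 3.03], [-0.79, 2.21], [0.23, 2.52], [-1.04, 4.18], [0, 3.07], [-2.55, 2.55]. Speed limits (rad/s): [2.22, 2.22, 2.57, 3.14, 3.14, 3.14].

INTERFACE

Orientations are given as [roll, pitch, yaw] about the fixed x, y, z axes, in that order (R = Rz(yaw) Ry(pitch) Rx(roll)).
In Python, from cell import monitor, imaging, job, find_in, trace gives the robot as it stands. The module is installed in compiled form; this text tells all that it offers.
- The arm moves only by the tool arm_command, never from a script. Its argument "steps" is a list of rows, each a list of 5 numbers: the opening, from 0 (shut) to 1 (fully open), then the shift along the tool's x, y, z in mm, then the turn about the tool's z in degrees. In form: [[gripper, dx, dy, dz, turn], ...]. A call has 1 to 20 rows; each row is the pose to reach, as a shift and turn from the pose commanded when the call began, along the tool's axes at that moment; what a row does not reach only later rows make up. A row lasts 1/8 s, in which the tool goes at most 62.5 mm and 10.7 degrees, less where a joint would pass 70% of its speed; a pose out of reach is approached as far as the arm can. A call with a gripper value outside its range is refused whole. The fingers move at their own pace and stop on an object; "force" is the grip in N (left out, the last holds). Time passes only in rows, so rows that repeat a pose let the fingers close. It gives the time, the measured TCP pose, the force, the opening and the grip force at its end, in the units of the state.
- monitor.read_state(): the state, without advancing time (a new reading comes with each control period).
- imaging.camera(name): name is "scene" or "top" or "wrist"; returns a dict with "img" (400x640x3 uint8, red, green, blue), "mtx" (3x3 intrinsics, pixels), "D" ([k1, k2, p1, p2, k3] as OpenCV has them; the pictures are not rectified), "view" (4x4, takes a point from world to camera coordinates). Camera axes: x right, y down, z forward; pixel columns grow to the right and rows downward; lengths in mm; the calibration is good to about 2 mm. A picture is of the moment at which its call begins. There is no depth.
- job.sign_off(): hands the job in; it is judged then, once.
Trained networks look in a picture, given as the dict that the camera call returned (one of the last four; its "shot" number tells which), for a name from the list of things; names that differ only in an ending like _2 or _b are one class to them, and where a whole thing is asked for, a point or a joint stands for the part that bears it (a point fixed in the world has none). Each returns a list of dicts, best first, with "p" (0 to 1); they miss things now and then, are a little off and sometimes report something else, mostly with a low value. They report only what shows in the picture. A call takes as long as a camera call. They do not tell look-alikes from the thing itself.
- find_in(picture, target): "rect" ([centre column, centre row, width, height] in pixels, round what is visible of it).
- trace(picture, target): "region" (400x640 bool, what is visible of it) and "rect" ([centre column, centre row, width, height] in pixels, round what is visible of it).
The state is a dict: "clock": time; "joints": joint angles; "qd": joint speeds; "effort": joint torques, N m; "eef_pos": TCP position; "eef_rot": TCP orientation; "wrist_force": force on the tool from outside, world axes, zero at the start; "moment": the same for the moment, N m; "finger_gap": finger opening in mm; "finger_force": force on a finger pad.
Only numpy, scipy, OpenCV 4.12 (cv2) and the standard library are available. Lean on these libraries where they do the work, as an engineer would, in place of code of your own. Each camera call takes 0.05 s, during which the arm holds its last target. There are 200 camera calls.

## Working session

There is one attempt and no reset: what is moved stays moved. The work goes in short steps, Python scripts to look and compute and a tool call to move; the robot and the scene stay as the last step left them, time stands still between calls to the robot, and variables do not carry over. Pictures are saved under pics/ and viewed, at most 10 in all, crops included, and the job is handed in when it is done.

Besides the shell and the picture viewer there is one more tool, called after "Emit:" in YAML: its name, and indented under it one key for each argument. arm_command: Moves the arm, as the interface text tells. Its arguments: {"type":"object","properties":{"steps":{"type":"array","items":{"type":"array","items":{"type":"number"}}},"force":{"type":"number"}},"required":["steps"]}

```bash
mkdir -p pics; python3 - <<'E'
from cell import monitor, imaging, job, find_in, trace
import cv2, numpy as np
s=monitor.read_state(); print({k:np.round(v,3).tolist() for k,v in s.items()})
for n in ("scene","top"):
    p=imaging.camera(n); cv2.imwrite(f"pics/{n}0.png",p["img"][:,:,::-1])
    print(n,np.round(p["mtx"],1).tolist(),np.round(p["D"],3).tolist(),np.round(p["view"],3).tolist())
    for t in ("tray","carton","jar","spool","tape"):
        print(t,[(round(float(d["p"]),2),np.round(d["rect"]).tolist()) for d in find_in(p,t)[:4]])
E
```

```text
{'clock': 0.0, 'joints': [1.233, 0.3, 1.522, -0.0, 1.321, -0.067], 'qd': [-0.001, -0.0, 0.001, 0.001, -0.0, 0.0], 'effort': [0.003, -53.181, -35.273, 0.071, 0.024, -0.0], 'eef_pos': [147.053, 529.743, 223.909], 'eef_rot': [-3.141, -0.0, 2.871], 'wrist_force': [-0.504, -0.49, -0.159], 'moment': [0.053, -0.012, 0.038], 'finger_force': 0.0, 'finger_gap': 93.78}
scene [[500.6, 0.0, 324.6], [0.0, 500.6, 195.8], [0.0, 0.0, 1.0]] [-0.129, 0.0, 0.0, 0.0, 0.0] [[0.79, -0.613, -0.011, -412.23], [-0.282, -0.347, -0.895, 263.516], [0.544, 0.71, -0.447, 701.868], [0.0, 0.0, 0.0, 1.0]]
tray [(0.59, [345.0, 254.0, 138.0, 88.0])]
carton [(0.95, [262.0, 186.0, 53.0, 59.0]), (0.71, [317.0, 250.0, 48.0, 68.0]), (0.64, [280.0, 300.0, 55.0, 75.0]), (0.2, [345.0, 251.0, 138.0, 85.0])]
jar [(0.87, [406.0, 266.0, 36.0, 49.0])]
spool [(0.94, [311.0, 214.0, 23.0, 22.0]), (0.34, [319.0, 251.0, 46.0, 69.0]), (0.31, [440.0, 258.0, 25.0, 22.0])]
tape [(0.89, [438.0, 259.0, 23.0, 21.0])]
top [[386.5, 0.0, 318.5], [0.0, 386.5, 196.1], [0.0, 0.0, 1.0]] [-0.028, 0.0, 0.0, 0.0, 0.0] [[-0.017, -1.0, -0.009, 37.214], [-0.981, 0.019, -0.192, 582.22], [0.192, 0.005, -0.981, 871.851], [0.0, 0.0, 0.0, 1.0]]
tray [(0.65, [342.0, 209.0, 70.0, 108.0])]
carton [(0.89, [348.0, 239.0, 34.0, 25.0]), (0.69, [381.0, 296.0, 37.0, 25.0]), (0.56, [224.0, 214.0, 59.0, 56.0])]
jar [(0.75, [398.0, 199.0, 30.0, 24.0])]
spool [(0.82, [289.0, 208.0, 22.0, 26.0]), (0.29, [349.0, 239.0, 37.0, 24.0])]
tape [(0.67, [394.0, 166.0, 22.0, 19.0])]
```

View pics/top0.png

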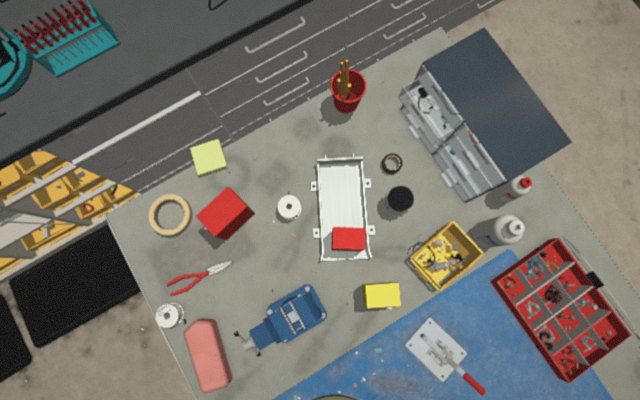

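View pics/scene0.png

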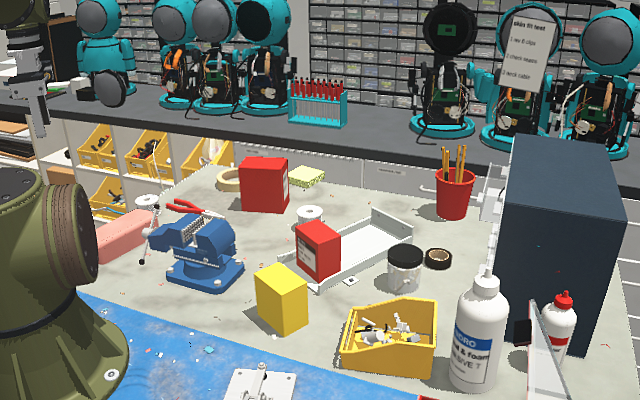

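The red carton standing in the tray (top view about 348,239) is the one meant. The larger red one (224,214) and the yellow one (381,296) are look-alikes. Next I'll take a close crop to get the tray corners.

```bash
cat > h.py <<'E'
from cell import monitor, imaging, job, find_in, trace
import cv2, numpy as np
def back(p,uv,z):
    """pixels -> world points on the plane at height z"""
    n=cv2.undistortPoints(np.array(uv,float).reshape(-1,1,2),p["mtx"],np.array(p["D"])).reshape(-1,2)
    V=np.array(p["view"]);R,t=V[:3,:3],V[:3,3];c=-R.T@t
    d=np.c_[n,np.ones(len(n))]@R
    return c+d*((z-c[2])/d[:,2])[:,None]
def proj(p,X):
    V=np.array(p["view"])
    return cv2.projectPoints(np.array(X,float).reshape(-1,1,3),cv2.Rodrigues(V[:3,:3])[0],V[:3,3],p["mtx"],np.array(p["D"]))[0].reshape(-1,2)
def red(p):
    h=cv2.cvtColor(p["img"],cv2.COLOR_RGB2HSV)
    return (((h[...,0]<8)|(h[...,0]>172))&(h[...,1]>150)&(h[...,2]>60)).astype(np.uint8)
E
python3 - <<'E'
from h import *
p=imaging.camera("top"); print(p["img"].shape)
m=red(p); b=np.zeros_like(m); b[215:265,320:378]=m[215:265,320:378]
bright=b*(p["img"][...,0]>190)
for k in (b,bright):
    c=max(cv2.findContours(k,0,2)[0],key=cv2.contourArea)
    r=cv2.minAreaRect(c); print(r); q=cv2.boxPoints(r); w=back(p,q,89); print(w.round(1).tolist(), np.linalg.norm(np.diff(w,axis=0),axis=1), w.mean(0))
cv2.imwrite("pics/crop1.png",cv2.resize(p["img"][145:270,290:410,::-1],None,fx=4.8,fy=4.8,interpolation=cv2.INTER_CUBIC))
E
```

```text
(400, 640, 3)
((348.0, 238.5), (21.0, 32.0), 90.0)
[[501.7, -2.9, 89.0], [500.3, -75.8, 89.0], [452.8, -74.0, 89.0], [454.2, -1.8, 89.0]] [72.91979203 47.54457271 72.18802989] [477.25590134 -38.62043257  89.        ]
((348.5, 238.0), (20.0, 31.0), 90.0)
[[501.6, -5.2, 89.0], [500.3, -75.8, 89.0], [455.1, -74.1, 89.0], [456.4, -4.1, 89.0]] [70.64038763 45.3017664  69.9646842 ] [478.35629085 -39.78948807  89.        ]
```

View pics/crop1.png

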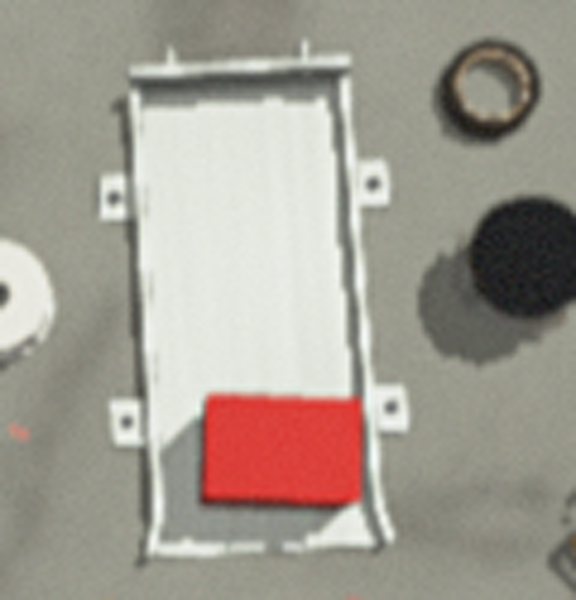

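The crop shows the tray's tab holes at crop px (113,198), (126,422), (372,184) and (390,407). The stop's top edge runs from (135,75) to (350,65), and the open end is at v≈547.

```bash
python3 - <<'E'
from h import *
p=imaging.camera("top")
f=lambda L,z: back(p,[(290+(u+.5)/4.8-.5,145+(v+.5)/4.8-.5) for u,v in L],z)
t=f([(113,198),(126,422),(372,184),(390,407)],4); print("tabs",t.round(1).tolist())
g=f([(136,95),(154,520),(346,95),(370,490)],22);print("guides",g.round(1).tolist())
s=f([(135,76),(350,69)],42);print("stop",s.round(1).tolist())
e=f([(152,550),(388,542)],2);print("end",e.round(1).tolist())
for a,b in((t[1],t[0]),(t[3],t[2]),(g[1],g[0]),(g[3],g[2])): d=b-a;print("yaw",np.arctan2(d[1],d[0]))
for a,b in((t[2],t[0]),(t[3],t[1]),(s[1],s[0]),(e[1],e[0])): d=b-a;print("yaw y",np.arctan2(-d[0],d[1]),np.hypot(*d[:2]))
# fit: template overlay
from scipy.optimize import least_squares
E
```

```text
tabs [[619.9, 40.3, 4.0], [500.5, 35.3, 4.0], [625.0, -97.8, 4.0], [505.8, -102.2, 4.0]]
guides [[671.4, 27.0, 22.0], [448.9, 21.6, 22.0], [669.3, -83.8, 22.0], [462.0, -88.0, 22.0]]
stop [[676.0, 27.2, 42.0], [677.6, -84.2, 42.0]]
end [[434.6, 23.0, 2.0], [436.5, -98.5, 2.0]]
yaw 0.04210951593357763
yaw 0.0375162233474404
yaw 0.02403102624850629
yaw 0.02019992182287743
yaw y 0.03630147891073436 138.13423078951442
yaw y 0.03846630394481291 137.58521302510795
yaw y 0.01436969994999968 111.44049649346206
yaw y 0.015458660611838305 121.4867365907384
```

Emit:
arm_command:
  steps:
    - [0.35,-40,-45,0,-6]
    - [0.35,-80,-90,0,-12]
    - [0.35,-120,-135,0,-17.2]
    - [0.35,-160,-180,0,-17.2]
    - [0.35,-200,-225,0,-17.2]
    - [0.35,-240,-270,0,-17.2]
    - [0.35,-280,-315,0,-17.2]
    - [0.35,-320,-360,0,-17.2]
    - [0.35,-360,-405,0,-17.2]
    - [0.35,-390,-440,0,-17.2]
    - [0.35,-410,-465,0,-17.2]
    - [0.35,-418,-474,0,-17.2]
    - [0.35,-418,-474,0,-17.2]
    - [0.35,-418,-474,0,-17.2]

```text
clock: 2.45
eef_pos: [422.8, -37.7, 224.5]
eef_rot: [3.141, 0.0, -3.111]
wrist_force: [-0.6, -0.5, -0.2]
finger_gap: 32.9
finger_force: 0.0
```

```bash
python3 - <<'E'
from h import *
s=monitor.read_state(); print({k:np.round(s[k],3).tolist() for k in("clock","eef_pos","eef_rot","wrist_force","finger_gap")})
p=imaging.camera("scene"); im=p["img"][:,:,::-1].copy()
o=np.array([563,-31,0]);
def T(X,y=.035): c,s_=np.cos(y),np.sin(y); return o+np.array(X)@np.array([[c,s_,0],[-s_,c,0],[0,0,1]])
im=cv2.resize(im[170:350,210:450],None,fx=3.3,fy=3.3,interpolation=cv2.INTER_CUBIC)
for L in ([(-130,53,22),(115,53,22),(115,-53,22),(-130,-53,22)],[(115,53,42),(115,-53,42)],[(-111,33.,89),(-61,33,89),(-61,-42,89),(-111,-42,89)]):
    q=((proj(p,T(L))-[210,170])*3.3).round().astype(int); cv2.polylines(im,[q],False,(0,255,0),1)
cv2.imwrite("pics/sc2.png",im)
E
```

```text
{'clock': 2.45, 'eef_pos': [422.834, -37.676, 224.504], 'eef_rot': [3.141, 0.0, -3.111], 'wrist_force': [-0.57, -0.531, -0.157], 'finger_gap': 32.935}
```

View pics/sc2.png

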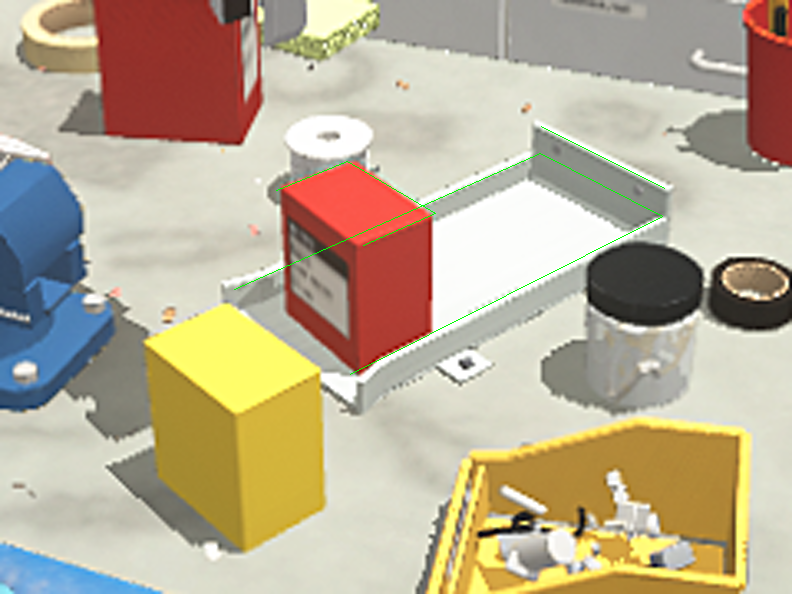

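The overlay agrees with the tray and the carton to about 2 mm. I'll descend behind the carton and push slowly near its top.

Emit:
arm_command:
  steps:
    - [0.35,0,0,40,0]
    - [0.35,0,0,80,0]
    - [0.35,0,0,115,0]
    - [0.35,0,0,125,0]
    - [0.35,0,0,125,0]
    - [0.35,-8,0,125,0]
    - [0.35,-15,0,125,0]
    - [0.35,-19,0,125,0]
    - [0.35,-23,0,125,0]
    - [0.35,-27,0,125,0]
    - [0.35,-31,0,125,0]
    - [0.35,-35,0,125,0]

```text
clock: 4.0
eef_pos: [458.3, -37.6, 99.5]
eef_rot: [-3.142, -0.0, -3.112]
wrist_force: [-0.1, -0.0, 0.8]
finger_gap: 33.1
finger_force: 0.2
```

```bash
python3 - <<'E'
from h import *
p=imaging.camera("scene"); cv2.imwrite("pics/sc3.png",cv2.resize(p["img"][130:330,210:450,::-1],None,fx=3,fy=3,interpolation=cv2.INTER_CUBIC))
E
```

```text
(no output)
```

View pics/sc3.png

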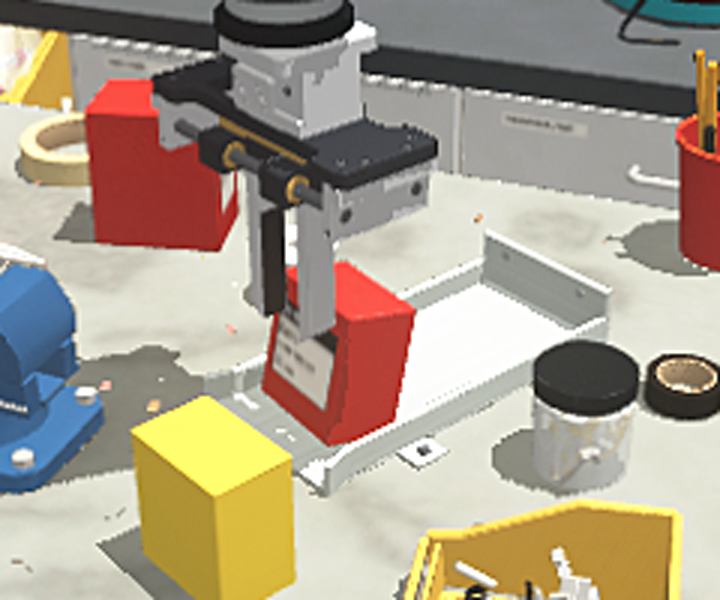

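The carton (crop px about 340,350) is tipping over its front lower edge, so I'll continue the push.

Emit:
arm_command:
  steps:
    - [0.35,-4,0,0,0]
    - [0.35,-8,0,0,0]
    - [0.35,-12,0,0,0]
    - [0.35,-16,0,0,0]
    - [0.35,-20,0,0,0]
    - [0.35,-24,0,0,0]
    - [0.35,-28,0,0,0]
    - [0.35,-32,0,0,0]
    - [0.35,-36,0,0,0]
    - [0.35,-36,0,0,0]
    - [0.35,-20,0,0,0]
    - [0.35,10,0,0,0]
    - [0.35,30,0,0,0]
    - [0.35,30,0,0,0]
    - [0.35,30,0,0,0]

```text
clock: 5.92
eef_pos: [428.9, -38.5, 99.7]
eef_rot: [-3.141, 0.001, -3.112]
wrist_force: [1.3, -0.2, -0.7]
finger_gap: 33.2
finger_force: 0.0
```

```bash
python3 - <<'E'
from h import *
p=imaging.camera("scene"); cv2.imwrite("pics/sc4.png",cv2.resize(p["img"][130:330,210:450,::-1],None,fx=3,fy=3,interpolation=cv2.INTER_CUBIC))
p=imaging.camera("top"); cv2.imwrite("pics/top4.png",cv2.resize(p["img"][145:270,290:410,::-1],None,fx=4.8,fy=4.8,interpolation=cv2.INTER_CUBIC))
m=red(p); b=np.zeros_like(m); b[160:265,320:378]=m[160:265,320:378]
c=max(cv2.findContours(b,0,2)[0],key=cv2.contourArea)
w=back(p,cv2.boxPoints(cv2.minAreaRect(c)),54)-[563,-31,0]; k,s=np.cos(.035),np.sin(.035)
print((w[:,:2]@np.array([[k,-s],[s,k]])).round(1).tolist())
E
```

```text
[[25.5, 21.9], [21.6, -50.3], [-62.7, -44.1], [-58.9, 26.9]]
```

View pics/sc4.png

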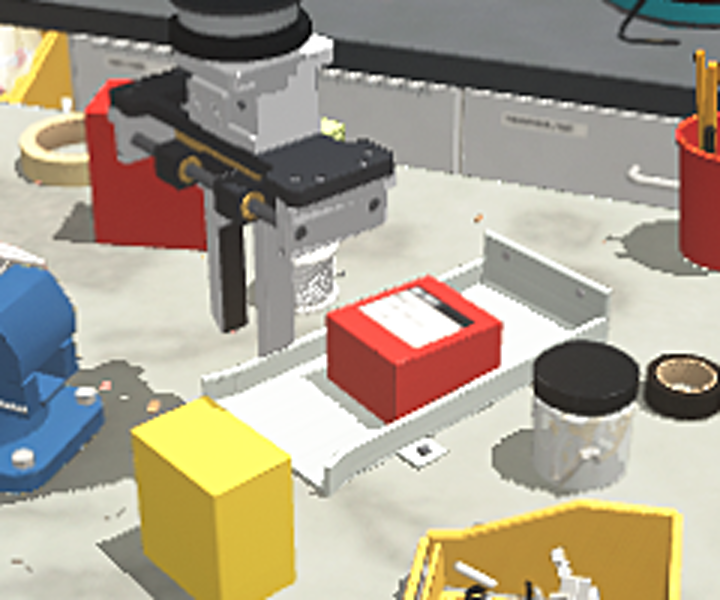

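View pics/top4.png

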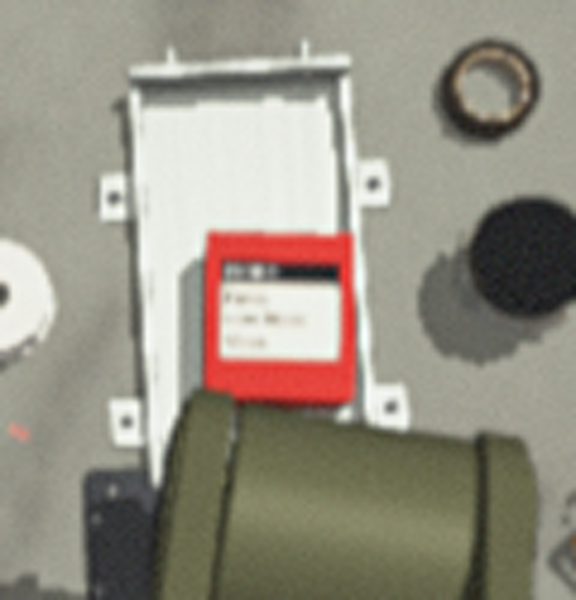

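The carton lies flat with its top towards the stop. It sits close to the right guide and is turned about 3° (crop px about 208–352, 235–402). I'll lower the fingers behind it and push.

Emit:
arm_command:
  steps:
    - [0.4,0,-7,20,0]
    - [0.4,0,-7,45,0]
    - [0.4,0,-7,60,0]
    - [0.4,0,-7,60,0]
    - [0.4,-20,-7,60,0]
    - [0.4,-40,-7,60,0]
    - [0.4,-54,-7,60,0]
    - [0.4,-60,-7,60,0]
    - [0.4,-64,-7,60,0]
    - [0.4,-68,-7,60,0]
    - [0.4,-72,-7,60,0]
    - [0.4,-77,-7,60,0]
    - [0.4,-82,-7,60,0]
    - [0.4,-87,-7,60,0]
    - [0.4,-92,-7,60,0]
    - [0.4,-97,-7,60,0]
    - [0.4,-102,-7,60,0]
    - [0.4,-107,-7,60,0]
    - [0.4,-112,-7,60,0]
    - [0.4,-117,-7,60,0]

```text
clock: 8.52
eef_pos: [545.6, -42.0, 39.4]
eef_rot: [-3.142, -0.0, -3.112]
wrist_force: [-0.9, -0.6, 1.4]
finger_gap: 37.8
finger_force: 0.5
```

Emit:
arm_command:
  steps:
    - [0.4,-4,0,0,0]
    - [0.4,-8,0,0,0]
    - [0.4,-12,0,0,0]
    - [0.4,-16,0,0,0]
    - [0.4,-20,0,0,0]
    - [0.4,-24,0,0,0]
    - [0.4,-27,0,0,0]
    - [0.4,-30,0,0,0]
    - [0.4,-32,0,0,0]
    - [0.4,-34,0,0,0]

```text
clock: 9.78
eef_pos: [579.3, -41.0, 39.4]
eef_rot: [3.142, -0.0, -3.112]
wrist_force: [0.3, -0.2, 0.1]
finger_gap: 37.8
finger_force: 0.3
```

```bash
cat > m.py <<'E'
from h import *
p=imaging.camera("top")
m=red(p); b=np.zeros_like(m); b[145:265,320:378]=m[145:265,320:378]
c=max(cv2.findContours(b,0,2)[0],key=cv2.contourArea)
w=back(p,cv2.boxPoints(cv2.minAreaRect(c)),54)-[563,-31,0]; k,s=np.cos(.035),np.sin(.035)
print((w[:,:2]@np.array([[k,-s],[s,k]])).round(1).tolist())
import sys
cv2.imwrite(f"pics/{sys.argv[1]}.png",cv2.resize(p["img"][145:270,290:410,::-1],None,fx=4.8,fy=4.8,interpolation=cv2.INTER_CUBIC))
E
python3 m.py top5
```

```text
[[97.7, 15.1], [97.7, 15.1], [107.8, 14.5], [107.8, 14.5]]
```

Emit:
arm_command:
  steps:
    - [0.4,-1,0,0,0]
    - [0.4,-2,0,0,0]
    - [0.4,-3,0,0,0]
    - [0.4,-4,0,0,0]
    - [0.4,-4,0,0,0]

```text
clock: 10.45
eef_pos: [583.3, -40.9, 39.4]
eef_rot: [-3.142, 0.0, -3.112]
wrist_force: [0.0, 0.1, 0.5]
finger_gap: 37.8
finger_force: 0.0
```

Emit:
arm_command:
  steps:
    - [0.4,-0.5,0,0,0]
    - [0.4,-1,0,0,0]
    - [0.4,-1.5,0,0,0]
    - [0.4,-1.5,0,0,0]

```text
clock: 10.95
eef_pos: [583.9, -40.9, 39.5]
eef_rot: [3.142, -0.002, -3.112]
wrist_force: [-9.2, -0.8, 7.0]
finger_gap: 37.4
finger_force: 4.6
```

Contact with the stop shows as −9 N. I'll seat it slightly more, then back off, rise and look.

Emit:
arm_command:
  steps:
    - [0.4,-0.5,0,0,0]
    - [0.4,-1,0,0,0]
    - [0.4,-1,0,0,0]

```text
clock: 11.32
eef_pos: [584.0, -41.0, 39.5]
eef_rot: [3.142, -0.005, -3.112]
wrist_force: [-17.9, -1.4, 11.8]
finger_gap: 37.4
finger_force: 9.0
```

Emit:
arm_command:
  steps:
    - [0.4,1,0,0,0]
    - [0.4,4,0,0,0]
    - [0.4,20,0,0,0]
    - [0.4,50,0,0,0]
    - [0.4,90,0,0,0]
    - [0.4,130,0,-20,0]
    - [0.4,150,0,-60,0]
    - [0.4,160,0,-100,0]
    - [0.4,170,0,-140,0]
    - [0.4,170,0,-160,0]
    - [0.4,170,0,-160,0]

```text
clock: 12.7
eef_pos: [416.4, -45.9, 200.6]
eef_rot: [-3.141, 0.003, -3.112]
wrist_force: [0.2, 0.0, 0.5]
finger_gap: 37.9
finger_force: 0.0
```

```bash
python3 m.py top6; python3 - <<'E'
from h import *
p=imaging.camera("scene"); cv2.imwrite("pics/sc6.png",cv2.resize(p["img"][190:330,250:450,::-1],None,fx=4,fy=4,interpolation=cv2.INTER_CUBIC))
E
```

```text
[[113.1, 28.1], [113.4, -46.7], [24.3, -45.0], [24.1, 28.4]]
```

View pics/top6.png

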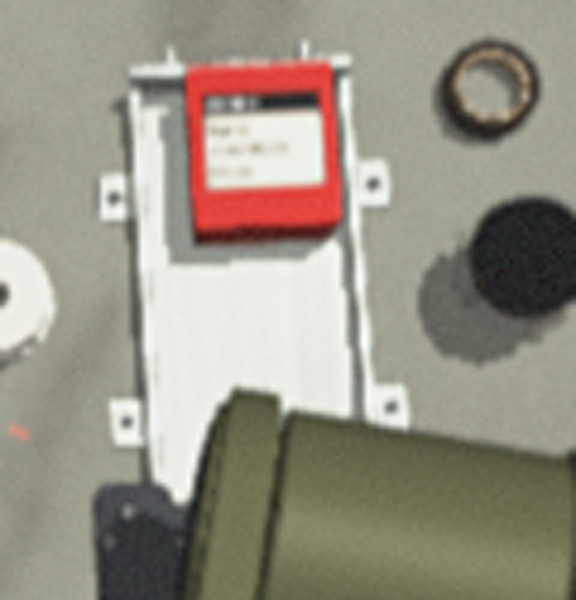

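View pics/sc6.png

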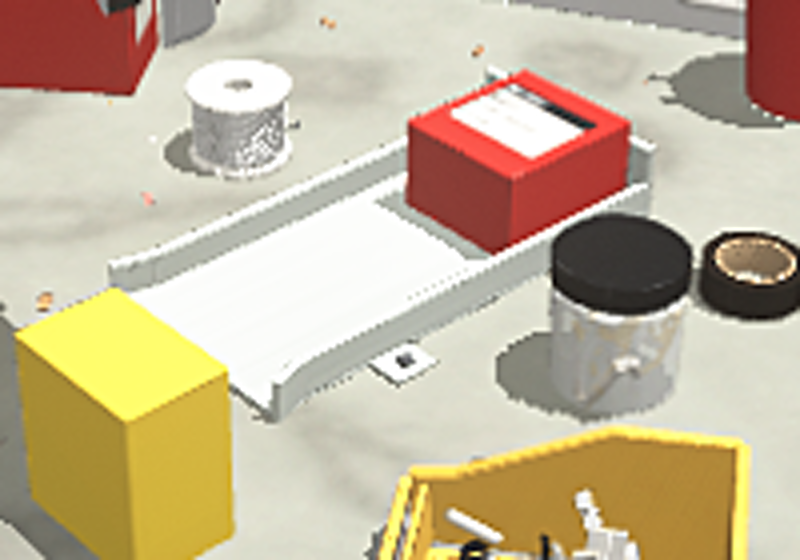

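The carton sits against the stop (top crop 188–342, 65–240). I'll check against projected corners that it is really flat and touching.

```bash
python3 - <<'E'
from h import *
from scipy.optimize import least_squares
k,s=np.cos(.035),np.sin(.035)
p=imaging.camera("scene")
def cor(x,y,a,pit,z):
    X=np.array([(-42.5,-37.5,-25),(-42.5,-37.5,25),(-42.5,37.5,-25),(-42.5,37.5,25),(42.5,-37.5,25),(42.5,37.5,25)],float)
    ca,sa,cp,sp=np.cos(a+.035),np.sin(a+.035),np.cos(pit),np.sin(pit)
    R=np.array([[ca,-sa,0],[sa,ca,0],[0,0,1]])@np.array([[cp,0,sp],[0,1,0],[-sp,0,cp]])
    return X@R.T+np.array([563+k*x-s*y,-31+s*x+k*y,z])
obs=np.array([(500,253),(515,182),(406,205),(408,124),(631,124),(524,70)])
obs=(obs+.5)/4-.5+[250,190]
print("flat-pred crop px",((proj(p,cor(72.5,-9,0,0,29))-[250,190])*4).round().tolist())
r=least_squares(lambda v:(proj(p,cor(*v))-obs).ravel(),[72,-9,0,0,29]);print(r.x.round(3),np.abs(r.fun).max())
for n,o in (("jar",(406,266)),("spool",(311,214)),("tape",(438,259))): print(n,o,[np.round(d["rect"][:2]).tolist() for d in find_in(p,n)[:2]])
E
```

```text
flat-pred crop px [[513.0, 268.0], [517.0, 180.0], [409.0, 207.0], [410.0, 121.0], [637.0, 122.0], [529.0, 69.0]]
[ 9.6995e+01  1.9452e+01 -6.0000e-03  1.0000e-02  8.4420e+00] 2.2283817673037163
jar (406, 266) [[406.0, 267.0], [383.0, 228.0]]
spool (311, 214) [[311.0, 219.0]]
tape (438, 259) [[438.0, 259.0]]
```

```bash
python3 - <<'E'
from h import *
from scipy.optimize import least_squares
k,s=np.cos(.035),np.sin(.035)
def cor(x,y,a,pit,z):
    X=np.array([(-42.5,-37.5,25),(-42.5,37.5,25),(42.5,-37.5,25),(42.5,37.5,25),(-42.5,37.5,-25)],float)
    ca,sa,cp,sp=np.cos(a+.035),np.sin(a+.035),np.cos(pit),np.sin(pit)
    R=np.array([[ca,-sa,0],[sa,ca,0],[0,0,1]])@np.array([[cp,0,sp],[0,1,0],[-sp,0,cp]])
    return X@R.T+np.array([563+k*x-s*y,-31+s*x+k*y,z])
p=imaging.camera("scene");t=imaging.camera("top")
o1=(np.array([(515,182),(408,124),(631,124),(524,70),(406,205)])+.5)/4-.5+[250,190]
o2=(np.array([(342,222),(195,232),(333,63),(188,68)])+.5)/4.8-.5+[290,145]
f=lambda v:np.r_[(proj(p,cor(*v))-o1).ravel(),(proj(t,cor(*v)[:4])-o2).ravel()]
r=least_squares(f,[72,-9,0,0,29]);print(r.x.round(3),r.fun.round(1))
r=least_squares(lambda v:f([v[0],v[1],v[2],0,29]),[72,-9,0]);print(r.x.round(3),r.fun.round(1))
# stop top corners, in crop px of the scene/top pictures, predicted
S=np.array([(115,53,42),(115,-53,42)],float);W=np.c_[563+k*S[:,0]-s*S[:,1],-31+s*S[:,0]+k*S[:,1],S[:,2]]
print(((proj(t,W)-[290,145])*4.8).round(),((proj(p,W)-[250,190])*4).round())
E
```

```text
[ 7.0145e+01 -8.5110e+00 -0.0000e+00  1.0000e-03  2.9900e+01] [-0.1 -0.3 -0.1 -0.4  1.  -0.2  0.8  0.   0.   0.7  0.2  0.7 -0.2  0.3
 -0.5 -0.  -0.8  0.5]
[ 7.0617e+01 -8.1660e+00 -1.0000e-03] [-0.1 -0.  -0.1 -0.2  1.   0.   0.9  0.3  0.1  0.9 -0.   0.6 -0.4  0.1
 -0.6 -0.1 -0.9  0.4]
[[135.  74.]
 [340.  63.]] [[496.  73.]
 [645. 148.]]
```

The carton lies flat, with pitch and yaw both about 0. The fitted top is at 113 mm against the stop at 115 mm, within calibration error, and the 18 N rise against the stop confirms contact. The neighbours haven't moved, so I'm handing in.

```bash
python3 -c "
from cell import job; print(job.sign_off())"
```

```text
the job is handed in; nothing more can be done
None
```

The job is handed in: I tipped the red carton over by pushing and slid it along the tray until its top met the end stop (18 N at contact), and the jar, spool and tape stayed where they were.

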